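# Open the child-resistant solvent tin

## Task

Open the solvent tin in the wooden cradle: press its child-resistant cap down and turn it counter-clockwise until it comes free, without forcing it hard against its end stop or wrenching it up while it still holds. Lift the cap off and set it upright in the empty dish, and leave the other things on the bench where they are.

Things in the scene. Friction and masses are not known exactly. Their poses are not given: they have to be found in the camera images.
- tin: rectangular metal solvent tin (60x104 mm, shoulder 116 mm above the bench) held fast in a plywood cradle (100x164 mm) that is screwed down: it neither slides nor turns. Origin: centre of the cradle's underside, on the bench; z up, y along the tin's long side. The neck stands on the shoulder, 24 mm from the origin towards +y; a folded wire handle (8 mm high) lies on the other half.
- cap: black ribbed round child-resistant cap on the tin's neck: outer shell 44 mm in diameter, 32 mm high, 0.08 kg with its inner part; origin on its axis at its lower edge (131 mm above the bench on the tin), z up along the axis. The shell turns idly on a hidden inner cap until pressed down. It unscrews counter-clockwise seen from above. Ease the twist back a little before letting go, or it clicks on.
- cap_top (a point): centre of the cap's flat top, 32 mm above its origin. Pressing the shell meets a spring: 1.5 N at first, 13 N at 4.5 mm, then a stiffer seat, 15 N rising to 22 N over 3 mm more, then a hard bottom. Clutch dogs touch at 1 mm and hold from 3.5 mm; pressed less they ratchet. They may turn idly up to 95 degrees before they catch. Keep 12 to 20 N on it while turning.
- neck_top (a point): on the neck's axis, 146 mm above the bench, inside the cap. Bayonet neck: the inner cap must turn 24 to 70 degrees (hidden, varies) to come free; 12 degrees after that it meets a hard end stop, where the moment rises sharply (turning under pressure before that takes under 0.15 N m). Once free, a spring raises the cap up to 2.5 mm and it lifts off by its weight alone.
- neck_foot (a point): foot of the neck, on its axis, 116 mm above the bench. The inner cap stays inside the shell and comes off with it. One grasp may not turn it enough: let go and regrasp, it keeps its angle. While its lugs still hold, it lifts less than 1 mm and resists. The neck is weak: more than 85 N on it (from about 0.4 N m at the end stop, or a hard pull or shove) damages it.
- dish: empty white shallow round dish, 152 mm across the rim, 33 mm high; flat floor 74 mm across, 12 mm above the bench; loose, 0.25 kg; origin: centre of its underside
- dish_parts: white shallow dish 152 mm wide, 33 high, same form as the empty one but holding screws; bystander; origin: centre of its underside
- masking_tape: roll of masking tape lying flat, 104 mm wide, 36 high; bystander; origin: centre of its underside
- spanner: steel combination spanner 157 mm long, lying flat; bystander; origin: centre of its underside
- pliers: pliers 203 mm long, lying flat; bystander; origin: centre of its underside
- driver: screwdriver 202 mm long, lying; bystander; origin: centre of its underside
- tape_measure: tape measure 36x84x62 mm; bystander; origin: centre of its underside
Things that resemble listed ones, but are neither listed nor needed, are in the scene too. Of the things that look like the tin, the larger one is meant.

How it is judged:
On the way:
1. the cap is off: raised 30 mm or more above where it sat (z of cap in the frame of tin above 0.161 m), for 0.2 s.
At the end, for the whole second after the job is handed in: The cap stands upright (within 17 degrees) on the floor of the empty dish, its axis within 40 mm of the dish's centre, at rest and released; the dish stands level (horizontal distance between cap and dish below 0.04 m and z of cap in the frame of dish below 0.022 m and angle between cap's own z axis and vertical below 0.3 rad and linear speed of cap below 0.03 m/s and angle between dish's own z axis and vertical below 0.15 rad); the robot touches nothing.
It fails at once if the closure is forced: more than 85 N on the tin or its neck (contact force between tin and anything else above 85 N).
It fails at once if the tin itself is struck or leaned on with more than 30 N (contact force between the arm and tin above 30 N).
It fails at once if a bystander is moved more than 30 mm (distance of any of dish_parts, masking_tape, spanner, pliers, driver, tape_measure from where it was at the start of the episode above 0.03 m).
It also fails if it takes over 67 s, if anything falls off the work surface, if the arm or the gripper's body presses on something with over 40 N, if the wrist force passes 120 N, or if a joint passes its speed limit or range.

## Robot

A 6-joint arm with a two-finger parallel gripper is mounted at the origin on a cart in front of the work surface, level with it; the furniture and walls round the work are solid. World frame = base frame: x ahead of the robot, y to its left, z up, the work surface at z = 0. Lengths are in m, angles in rad, forces in N, time in s.
With the tool pointing down it reaches from about 0.3 to 0.875 m from the base axis. Payload 6.4 kg.
Tool frame: the origin (TCP) lies at the very end of the fingers, on their centre line; the grasp point (between the pads) lies 19 mm behind it; z points along the fingers, y is the line along which they close (so a half turn about z gives the same grasp; the last joint's range is limited). The gripper opens to 85 mm and grips with 20 to 120 N. Pads are 22 mm wide; open, the fingers measure 114 mm over their backs; the gripper's body (76 mm by 85 mm) begins 54 mm behind the grasp point. The pads swing forward as they close: fully open they stand 13 mm farther back than shut.
Start: joints at [-1.432, 0.181, 1.607, -0, 1.354, -0.206], TCP at [0.194, -0.541, 0.231] pointing down, gripper open.
Joint ranges: [-2.99, 2.99], [-0.89, 2.07], [0.3, 2.58], [-1.14, 4.28], [0, 2.63], [-3.12, 3.12]. Speed limits (rad/s): [2.57, 2.57, 3.01, 3.14, 3.14, 3.14].

## Interface

Orientations are given as a unit quaternion [w, x, y, z].
In Python, from bench import ctrl gives the robot as it stands.
- The arm moves only by the tool jog_arm, never from a script. Its argument "series" is a list that holds one entry, the list of rows, each a list of 7 numbers: the shift along the tool's x, y, z in mm, then the turn, a rotation vector about the tool's x, y, z in rad, then the finger opening in mm, from 0 to 85.4. In form: [[[tx, ty, tz, rx, ry, rz, gripper], ...]]. A call has exactly 10 rows; each row shifts and turns the commanded pose from where the row before left it, along the tool's axes as they then stand; what a row does not reach is not made up. A row lasts 1/10 s, in which the tool goes at most 50 mm and 8.59 degrees, less where a joint would pass 70% of its speed; a pose out of reach is approached as far as the arm can. A call with a gripper value outside its range is refused whole. The fingers move at their own pace and stop on an object; the grip force is fixed at half the most. Time passes only in rows, so rows that do not move let the fingers close, or fill a call up. It gives the time, the measured TCP pose, the force, the opening and the grip force at its end, in the units of the state.
- ctrl.get_obs(): the state, without advancing time (a new reading comes with each control period).
- ctrl.camera(name): name is "scene" or "top" or "wrist"; returns a dict with "frame" (400x640x3 uint8, blue, green, red), "z_map" (400x640 float32, m along the optical axis (not along the pixel's ray), 0 where there is no reading), "fx", "fy", "cx", "cy" (pixels), "xyz" and "rotation" of the camera in the world. Camera axes: x right, y down, z forward; pixel columns grow to the right and rows downward; lengths in m; the calibration is good to about 2 mm. A picture is of the moment at which its call begins.
- ctrl.hand_in(): hands the job in; it is judged then, once.
The state is a dict: "time_s": time; "q": joint angles; "dq": joint speeds; "joint_efforts": joint torques, N m; "eef_pos": TCP position; "eef_rot": TCP orientation; "wrist_force": force on the tool from outside, world axes, zero at the start; "torque": the same for the moment, N m; "opening": opening from 0.0 (shut) to 1.0 (fully open); "grasp_force": force on a finger pad.
Only numpy, scipy, OpenCV 4.12 (cv2) and the standard library are available. Lean on these libraries where they do the work, as an engineer would, in place of code of your own. Each camera call takes 0.05 s, during which the arm holds its last target. There are 200 camera calls.

## Working session

There is one attempt and no reset: what is moved stays moved. The work goes in short steps, Python scripts to look and compute and a tool call to move; the robot and the scene stay as the last step left them, time stands still between calls to the robot, and variables do not carry over. Pictures are saved under pics/ and viewed, at most 10 in all, crops included, and the job is handed in when it is done.

Besides the shell and the picture viewer there is one more tool, called after "Emit:" as name(argument=value, ...) on one line, values as JSON. jog_arm: Moves the arm, as the interface text tells. Its arguments: {"type":"object","properties":{"series":{"type":"array"}},"required":["series"]}

```bash
mkdir -p pics; ls; cat > h.py <<'E'
import numpy as np, cv2
from bench import ctrl
def cam(n,save=None):
    c=ctrl.camera(n)
    if save: cv2.imwrite('pics/'+save,c['frame'])
    np.savez('pics/'+n+'.npz',**c); return c
def pts(c):
    z=c['z_map']; v,u=np.mgrid[:z.shape[0],:z.shape[1]]
    P=np.stack([(u-c['cx'])/c['fx']*z,(v-c['cy'])/c['fy']*z,z],-1)
    R=np.array(c['rotation']); 
    if R.shape!=(3,3): 
        from scipy.spatial.transform import Rotation as S; R=S.from_quat(np.r_[R[1:],R[0]]).as_matrix()
    W=P@R.T+np.array(c['xyz']); W[z<=0]=np.nan; return W
E
python3 - <<'E'
from h import *
print(ctrl.get_obs())
for n in('top','scene'):
    c=cam(n,n+'1.png'); print(n,c['xyz'],c['rotation'],c['fx'])
E
```

```text
pics
{'time_s': 0.0, 'q': array([-1.43229380e+00,  1.81534021e-01,  1.60798770e+00,  2.90172570e-06,
        1.35379714e+00, -2.06307968e-01]), 'dq': array([ 0.00042484,  0.00087377, -0.0004809 , -0.00145721,  0.00100389,
        0.00089661]), 'joint_efforts': array([-3.05517795e-03, -4.44877410e+01, -3.51342523e+01, -3.94101071e-04,
        8.95344507e-03, -1.31548046e-05]), 'eef_pos': array([ 0.1942973 , -0.54060339,  0.23039791]), 'eef_rot': array([-8.62558617e-04,  9.85174678e-01,  1.71552060e-01,  3.06716745e-05]), 'wrist_force': array([ 1.0470578 , -0.98735291, -0.24414423]), 'torque': array([ 0.04422118,  0.00965578, -0.01624294]), 'grasp_force': 0.0, 'opening': 0.9980397930435025}
top [ 0.3585216  -0.05375824  1.36561358] [-0.05918492  0.70775552 -0.70269159  0.04247118] 479.81709757018666
scene [-0.13041115  0.9332197   0.67494196] [ 0.15615463 -0.26254077  0.80343057 -0.51106497] 395.5243299622365
```

View pics/top1.png

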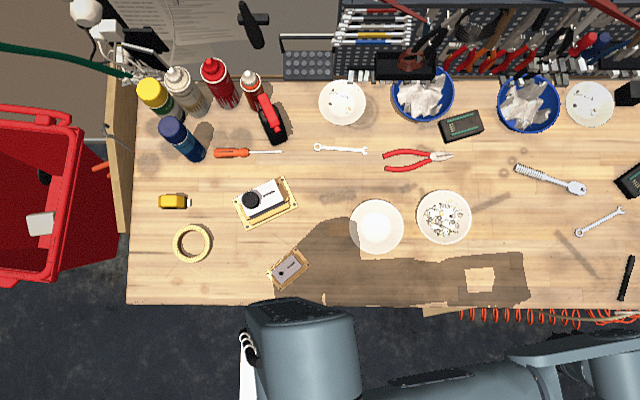

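View pics/scene1.png

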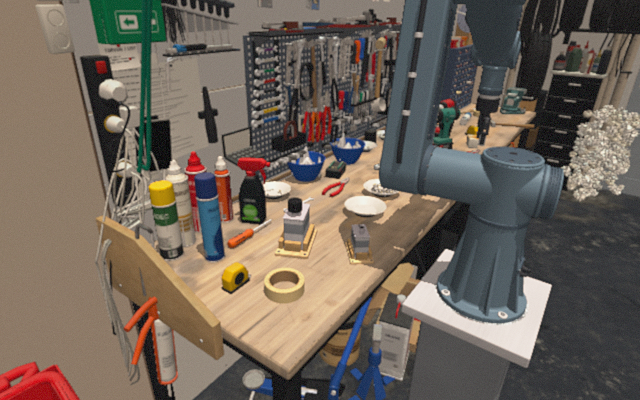

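The top view shows the larger tin at about (265,200) with its cap at (250,200), a smaller look-alike at (289,268), the empty dish at (377,226) and the parts dish at (443,217). Next I'll measure them.

```bash
python3 - <<'E'
from h import *
c=dict(np.load('pics/top.npz')); W=pts(c)
def reg(u0,u1,v0,v1): return W[v0:v1,u0:u1].reshape(-1,3), c['frame'][v0:v1,u0:u1].reshape(-1,3)
print('bench z',np.nanmedian(reg(180,215,270,295)[0][:,2]))
p,f=reg(225,305,170,235)
m=(p[:,2]>.150)&(p[:,2]<.18); q=p[m]; (a,b),r=cv2.minEnclosingCircle(q[:,:2].astype(np.float32)); print('cap',m.sum(),np.median(q,0),(q.min(0)+q.max(0))/2,np.ptp(q,0),(a,b),r)
m=(p[:,2]>.10)&(p[:,2]<.13); print('shoulder',np.median(p[m],0),cv2.minAreaRect(p[m][:,:2].astype(np.float32)))
m=(p[:,2]>.007)&(p[:,2]<.13); print('cradle',cv2.minAreaRect(p[m][:,:2].astype(np.float32)))
p,f=reg(340,412,190,260)
m=(p[:,2]>.024)&(p[:,2]<.04); q=p[m]; print('dish',cv2.minEnclosingCircle(q[:,:2].astype(np.float32)),q[:,2].max(),m.sum())
ce=W[220:232,371:383].reshape(-1,3); print('floor',np.median(ce,0))
E
```

```text
bench z -1.2416249656199696e-05
cap 235 [0.52454956 0.11962365 0.16319824] [0.52450209 0.12167862 0.16063027] [0.04149563 0.04399029 0.02053602] (0.5255792737007141, 0.12152867764234543) 0.02236643247306347
shoulder [0.53898852 0.08651765 0.11755792] ((0.536159098148346, 0.09997837245464325), (0.06397610902786255, 0.10681185871362686), 26.778343200683594)
cradle ((0.5410664081573486, 0.10428009927272797), (0.18489818274974823, 0.2231111079454422), 0.19229435920715332)
dish ((0.4696016311645508, -0.21410079300403595), 0.07650331407785416) 0.03932723231941915 961
floor [nan nan nan]
```

Emit:
jog_arm(series=[[[36,-34,0,0,0,0,85],[36,-34,0,0,0,0,85],[36,-34,0,0,0,0,85],[36,-34,0,0,0,0,85],[36,-34,0,0,0,0,85],[36,-34,0,0,0,0,85],[36,-34,0,0,0,0,85],[36,-34,0,0,0,0,85],[36,-34,0,0,0,0,85],[36,-34,0,0,0,0,85]]])

```text
time_s: 1.1
eef_pos: [0.4186, -0.0975, 0.2313]
eef_rot: [0.0, 0.985, 0.171, 0.0]
wrist_force: [1.2, 0.5, -0.5]
opening: 0.996
grasp_force: 0.0
```

Emit:
jog_arm(series=[[[35,-34,0,0,0,0,85],[35,-34,0,0,0,0,85],[35,-34,0,0,0,0,85],[35,-34,0,0,0,0,85],[20,-20,0,0,0,0,85],[0,0,0,0,0,0.14,85],[0,0,0,0,0,0.14,85],[0,0,0,0,0,0.14,85],[0,0,0,0,0,0.14,85],[0,0,0,0,0,0.14,85]]])

```text
time_s: 2.1
eef_pos: [0.5158, 0.1015, 0.2307]
eef_rot: [0.0, 0.984, -0.179, -0.001]
wrist_force: [0.4, 0.0, -0.4]
opening: 0.994
grasp_force: 0.0
```

```bash
cat >> h.py <<'E'
def st(target=None):
    from scipy.spatial.transform import Rotation as S
    o=ctrl.get_obs(); w=o['eef_rot']; R=S.from_quat(np.r_[w[1:],w[0]]).as_matrix()
    print('t',round(o['time_s'],2),'q',o['q'].round(3),'pos',o['eef_pos'].round(4),'yaw',round(np.degrees(np.arctan2(R[1,0],R[0,0])),1),'z',R[:,2].round(3),'F',o['wrist_force'].round(1),'T',o['torque'].round(2),'open',round(o['opening']*85.4,1),'gf',round(o['grasp_force'],1))
    if target is not None: print('tool mm',((np.array(target)-o['eef_pos'])@R*1000).round(1))
    return o,R
E
python3 - <<'E'
from h import *
o,R=st([.5245,.1205,.2]); c=cam('wrist','wrist1.png'); W=pts(c)
m=(W[...,2]>.155)&(W[...,2]<.172); q=W[m]
q=q[np.hypot(q[:,0]-.5245,q[:,1]-.1205)<.035]
print(len(q), np.median(q,0) if len(q) else '', cv2.minEnclosingCircle(q[:,:2].astype(np.float32)) if len(q) else '')
E
```

```text
t 2.1 q [-0.032  0.071  1.73   0.     1.341  1.9  ] pos [0.5158 0.1015 0.2307] yaw -20.7 z [-0.001  0.    -1.   ] F [ 0.4  0.  -0.4] T [-0.01  0.   -0.01] open 84.9 gf 0.0
tool mm [  1.5 -20.8  30.7]
3294 [0.52833357 0.11957085 0.16362273] ((0.526818573474884, 0.1204308345913887), 0.022132983431220055)
```

View pics/wrist1.png

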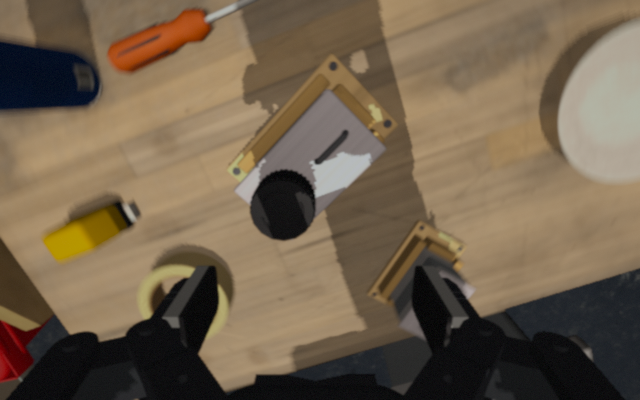

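The wrist view confirms the cap at about (283,205) in the image, at world (0.527, 0.120), top z 0.1636, radius 22 mm. I'll centre over it, wind joint 6 up for the full twist, then check.

Emit:
jog_arm(series=[[[3,-21,0,0,0,0,85],[0,0,0,0,0,0.13,85],[0,0,0,0,0,0.13,85],[0,0,0,0,0,0.13,85],[0,0,0,0,0,0.13,85],[0,0,0,0,0,0.13,85],[0,0,0,0,0,0.13,85],[0,0,0,0,0,0.13,85],[0,0,25,0,0,0,85],[0,0,0,0,0,0,85]]])

```text
time_s: 3.15
eef_pos: [0.524, 0.12, 0.2032]
eef_rot: [0.002, 0.807, -0.59, -0.002]
wrist_force: [-0.1, 0.5, -0.8]
opening: 0.997
grasp_force: 0.0
```

```bash
python3 - <<'E'
from h import *
o,R=st([.526,.1205,.136]); c=cam('wrist'); W=pts(c)
m=(W[...,2]>.155)&(W[...,2]<.172); q=W[m]
q=q[np.hypot(q[:,0]-.5245,q[:,1]-.1205)<.035]
print(len(q), np.median(q,0), cv2.minEnclosingCircle(q[:,:2].astype(np.float32)))
E
```

```text
t 3.15 q [0.004 0.129 1.725 0.    1.294 2.838] pos [0.524  0.12   0.2032] yaw -72.4 z [-0.006 -0.    -1.   ] F [-0.1  0.5 -0.8] T [-0.02 -0.01 -0.06] open 85.1 gf 0.0
tool mm [ 0.2 -2.4 67.2]
4130 [0.52721224 0.1182668  0.16359941] ((0.5265446901321411, 0.12027215212583542), 0.022290509194135666)
```

Emit:
jog_arm(series=[[[0,-2,15,0,0,0,85],[0,0,20,0,0,0,85],[0,0,15,0,0,0,85],[0,0,12,0,0,0,85],[0,0,5,0,0,0,85],[0,0,0,0,0,0,85],[0,0,0,0,0,0,85],[0,0,0,0,0,0,60],[0,0,0,0,0,0,52],[0,0,0,0,0,0,50]]])

```text
time_s: 4.2
eef_pos: [0.5284, 0.1207, 0.1398]
eef_rot: [-0.0, 0.807, -0.591, 0.0]
wrist_force: [0.6, 0.5, -0.2]
opening: 0.582
grasp_force: 0.0
```

```bash
python3 - <<'E'
from h import *
st([.526,.1205,.136])
E
```

```text
t 4.2 q [ 0.005  0.209  1.771 -0.     1.16   2.841] pos [0.5284 0.1207 0.1398] yaw -72.5 z [ 0.001 -0.    -1.   ] F [ 0.6  0.5 -0.2] T [ 0.02 -0.05 -0.03] open 49.7 gf 0.0
tool mm [-0.6  2.4  3.8]
```

Emit:
jog_arm(series=[[[0,2,4,0,0,0,50],[0,0,0,0,0,0,50],[0,0,0,0,0,0,47],[0,0,0,0,0,0,46],[0,0,0,0,0,0,45],[0,0,0,0,0,0,44],[0,0,0,0,0,0,42],[0,0,0,0,0,0,35],[0,0,0,0,0,0,35],[0,0,0,0,0,0,35]]])

```text
time_s: 5.2
eef_pos: [0.5271, 0.1202, 0.1359]
eef_rot: [-0.001, 0.806, -0.591, 0.001]
wrist_force: [5.9, 2.6, 2.8]
opening: 0.497
grasp_force: 60.5
```

```bash
python3 - <<'E'
from h import *
st([.526,.1205,.136])
E
```

```text
t 5.2 q [0.004 0.211 1.779 0.    1.15  2.84 ] pos [0.5271 0.1202 0.1359] yaw -72.5 z [ 0.002  0.    -1.   ] F [5.9 2.6 2.8] T [ 0.34 -0.84 -0.01] open 42.5 gf 60.5
tool mm [-0.6  1.  -0.1]
```

Emit:
jog_arm(series=[[[0,-0.7,0,0,0,0,35],[0,0,1,0,0,0,35],[0,0,1,0,0,0,35],[0,0,1,0,0,0,35],[0,0,1,0,0,0,35],[0,0,0.5,0,0,0,35],[0,0,0,0,0,0,35],[0,0,0,0,0,0,35],[0,0,0,0,0,0,35],[0,0,0,0,0,0,35]]])

```text
time_s: 6.2
eef_pos: [0.5273, 0.1202, 0.132]
eef_rot: [-0.0, 0.807, -0.591, 0.0]
wrist_force: [-0.4, 0.9, 10.5]
opening: 0.495
grasp_force: 61.2
```

```bash
python3 - <<'E'
from h import *
st([.526,.1205,.136])
E
```

```text
t 6.2 q [ 0.005  0.217  1.78  -0.     1.144  2.841] pos [0.5273 0.1202 0.132 ] yaw -72.5 z [ 0.001 -0.    -1.   ] F [-0.4  0.9 10.5] T [ 0.13  0.05 -0.02] open 42.3 gf 61.2
tool mm [-0.6  1.2 -4. ]
```

Emit:
jog_arm(series=[[[0,0,1,0,0,0,35],[0,0,0.5,0,0,0,35],[0,0,0,0,0,0,35],[0,0,0,0,0,-0.08,35],[0,0,0,0,0,-0.08,35],[0,0,0,0,0,-0.08,35],[0,0,0,0,0,-0.08,35],[0,0,0,0,0,-0.08,35],[0,0,0,0,0,0,35],[0,0,0,0,0,0,35]]])

```text
time_s: 7.2
eef_pos: [0.5276, 0.1203, 0.1311]
eef_rot: [-0.0, 0.908, -0.419, 0.001]
wrist_force: [-1.4, 1.4, 13.9]
opening: 0.495
grasp_force: 61.7
```

```bash
python3 - <<'E'
from h import *
st([.526,.1205,.136])
E
```

```text
t 7.2 q [ 0.005  0.218  1.78  -0.     1.141  2.441] pos [0.5276 0.1203 0.1311] yaw -49.6 z [ 0.002 -0.    -1.   ] F [-1.4  1.4 13.9] T [ 0.13  0.16 -0.03] open 42.3 gf 61.7
tool mm [-1.2  1.1 -4.9]
```

Emit:
jog_arm(series=[[[0,0,0.5,0,0,0,35],[0,0,0,0,0,0,35],[0,0,0,0,0,-0.05,35],[0,0,0,0,0,-0.05,35],[0,0,0,0,0,-0.05,35],[0,0,0,0,0,-0.05,35],[0,0,0,0,0,-0.05,35],[0,0,0,0,0,0,35],[0,0,0,0,0,0,35],[0,0,0,0,0,0,35]]])

```text
time_s: 8.2
eef_pos: [0.5277, 0.1204, 0.1308]
eef_rot: [-0.0, 0.953, -0.303, 0.001]
wrist_force: [-0.8, 0.6, 16.0]
opening: 0.499
grasp_force: 61.7
```

```bash
python3 - <<'E'
from h import *
st([.526,.1205,.136])
E
```

```text
t 8.2 q [0.005 0.219 1.78  0.    1.141 2.191] pos [0.5277 0.1204 0.1308] yaw -35.2 z [ 0.002  0.    -1.   ] F [-0.8  0.6 16. ] T [0.14 0.23 0.03] open 42.6 gf 61.7
tool mm [-1.4  0.9 -5.2]
```

Emit:
jog_arm(series=[[[0,0,0,0,0,-0.05,35],[0,0,0,0,0,-0.05,35],[0,0,0,0,0,-0.05,35],[0,0,0,0,0,-0.05,35],[0,0,0,0,0,-0.05,35],[0,0,0,0,0,0,35],[0,0,0,0,0,0,35],[0,0,0,0,0,0,35],[0,0,0,0,0,0,35],[0,0,0,0,0,0,35]]])

```text
time_s: 9.2
eef_pos: [0.5277, 0.1205, 0.1308]
eef_rot: [-0.0, 0.983, -0.181, 0.001]
wrist_force: [-1.8, 2.0, 15.0]
opening: 0.496
grasp_force: 61.7
```

```bash
python3 - <<'E'
from h import *
st([.526,.1205,.136])
E
```

```text
t 9.2 q [0.005 0.219 1.78  0.    1.141 1.941] pos [0.5277 0.1205 0.1308] yaw -20.9 z [ 0.002  0.    -1.   ] F [-1.8  2.  15. ] T [ 0.36  0.26 -0.02] open 42.4 gf 61.7
tool mm [-1.6  0.6 -5.2]
```

Emit:
jog_arm(series=[[[0,0,0,0,0,0,35],[0,0,0,0,0,-0.03,35],[0,0,0,0,0,-0.03,35],[0,0,0,0,0,-0.03,35],[0,0,0,0,0,-0.03,35],[0,0,0,0,0,-0.03,35],[0,0,0,0,0,-0.03,35],[0,0,0,0,0,-0.03,35],[0,0,0,0,0,-0.03,35],[0,0,0,0,0,-0.03,35]]])

```text
time_s: 10.2
eef_pos: [0.528, 0.1203, 0.1309]
eef_rot: [-0.0, 0.999, -0.047, 0.001]
wrist_force: [-0.5, 0.8, 15.3]
opening: 0.498
grasp_force: 61.7
```

```bash
python3 - <<'E'
from h import *
st([.526,.1205,.136])
E
```

```text
t 10.2 q [ 0.005  0.219  1.78  -0.     1.14   1.669] pos [0.528  0.1203 0.1309] yaw -5.4 z [ 0.003 -0.    -1.   ] F [-0.5  0.8 15.3] T [ 0.1   0.06 -0.01] open 42.5 gf 61.7
tool mm [-2.  -0.  -5.1]
```

Emit:
jog_arm(series=[[[0,0,0,0,0,0,35],[0,0,0,0,0,-0.03,35],[0,0,0,0,0,-0.03,35],[0,0,0,0,0,-0.03,35],[0,0,0,0,0,-0.03,35],[0,0,0,0,0,-0.03,35],[0,0,0,0,0,-0.03,35],[0,0,0,0,0,-0.03,35],[0,0,0,0,0,-0.03,35],[0,0,0,0,0,-0.03,35]]])

```text
time_s: 11.2
eef_pos: [0.5282, 0.1202, 0.131]
eef_rot: [0.0, 0.996, 0.088, 0.001]
wrist_force: [0.2, 0.7, 14.7]
opening: 0.495
grasp_force: 61.7
```

```bash
python3 - <<'E'
from h import *
st([.526,.1205,.136])
E
```

```text
t 11.2 q [ 0.005  0.219  1.78  -0.     1.14   1.399] pos [0.5282 0.1202 0.131 ] yaw 10.1 z [ 0.003 -0.    -1.   ] F [ 0.2  0.7 14.7] T [ 0.13  0.01 -0.02] open 42.3 gf 61.7
tool mm [-2.1 -0.7 -5. ]
```

Emit:
jog_arm(series=[[[0,0,0.3,0,0,0,35],[0,0,0,0,0,-0.03,35],[0,0,0,0,0,-0.03,35],[0,0,0,0,0,-0.03,35],[0,0,0,0,0,-0.03,35],[0,0,0,0,0,-0.03,35],[0,0,0,0,0,-0.03,35],[0,0,0,0,0,-0.03,35],[0,0,0,0,0,-0.03,35],[0,0,0,0,0,-0.03,35]]])

```text
time_s: 12.2
eef_pos: [0.5283, 0.1202, 0.1308]
eef_rot: [0.0, 0.975, 0.221, 0.002]
wrist_force: [0.0, 1.0, 15.0]
opening: 0.498
grasp_force: 61.8
```

```bash
python3 - <<'E'
from h import *
st([.526,.1205,.136])
E
```

```text
t 12.2 q [ 0.005  0.219  1.78  -0.     1.139  1.129] pos [0.5283 0.1202 0.1308] yaw 25.6 z [ 0.003 -0.    -1.   ] F [ 0.  1. 15.] T [ 0.1   0.   -0.01] open 42.6 gf 61.8
tool mm [-1.9 -1.2 -5.2]
```

Emit:
jog_arm(series=[[[0,0,0.4,0,0,0,35],[0,0,0,0,0,-0.01,35],[0,0,0,0,0,-0.01,35],[0,0,0,0,0,-0.01,35],[0,0,0,0,0,-0.01,35],[0,0,0,0,0,-0.02,35],[0,0,0,0,0,-0.02,35],[0,0,0,0,0,-0.02,35],[0,0,0,0,0,-0.02,35],[0,0,0,0,0,-0.02,35]]])

```text
time_s: 13.2
eef_pos: [0.5284, 0.1203, 0.1305]
eef_rot: [0.0, 0.957, 0.289, 0.002]
wrist_force: [0.1, 1.7, 15.3]
opening: 0.495
grasp_force: 61.8
```

```bash
python3 - <<'E'
from h import *
o,R=st([.526,.1205,.136]); print(o['joint_efforts'].round(3))
E
```

```text
t 13.2 q [ 0.005  0.22   1.78  -0.     1.139  0.99 ] pos [0.5284 0.1203 0.1305] yaw 33.6 z [ 0.003  0.    -1.   ] F [ 0.1  1.7 15.3] T [ 0.23  0.02 -0.1 ] open 42.3 gf 61.8
tool mm [-1.8 -1.5 -5.5]
[ -0.588 -34.448 -24.693  -0.36   -0.043   0.217]
```

The torque has risen to 0.1 N m, so the dogs caught at about 100° of turn.

Emit:
jog_arm(series=[[[0,0,0,0,0,-0.03,35],[0,0,0,0,0,-0.03,35],[0,0,0,0,0,-0.03,35],[0,0,0,0,0,-0.03,35],[0,0,0,0,0,-0.03,35],[0,0,0,0,0,-0.03,35],[0,0,0,0,0,-0.03,35],[0,0,0,0,0,-0.03,35],[0,0,0,0,0,-0.03,35],[0,0,0,0,0,-0.03,35]]])

```text
time_s: 14.2
eef_pos: [0.5283, 0.1206, 0.1305]
eef_rot: [0.0, 0.904, 0.429, 0.002]
wrist_force: [-0.4, 1.9, 16.6]
opening: 0.498
grasp_force: 62.0
```

```bash
python3 - <<'E'
from h import *
o,R=st([.526,.1205,.136]); print(o['joint_efforts'].round(3))
E
```

```text
t 14.2 q [5.000e-03 2.200e-01 1.780e+00 1.000e-03 1.139e+00 6.900e-01] pos [0.5283 0.1206 0.1305] yaw 50.8 z [ 0.003  0.001 -1.   ] F [-0.4  1.9 16.6] T [ 0.35  0.11 -0.2 ] open 42.6 gf 62.0
tool mm [-1.5 -1.7 -5.5]
[ -1.04  -34.361 -24.81   -0.724  -0.182   0.197]
```

Emit:
jog_arm(series=[[[0,0,0,0,0,-0.02,35],[0,0,0,0,0,-0.02,35],[0,0,0,0,0,-0.02,35],[0,0,0,0,0,-0.02,35],[0,0,0,0,0,-0.02,35],[0,0,0,0,0,-0.01,35],[0,0,0,0,0,-0.01,35],[0,0,0,0,0,-0.01,35],[0,0,0,0,0,-0.01,35],[0,0,0,0,0,-0.01,35]]])

```text
time_s: 15.2
eef_pos: [0.528, 0.1208, 0.1305]
eef_rot: [0.0, 0.869, 0.494, 0.001]
wrist_force: [-2.1, 3.0, 17.1]
opening: 0.494
grasp_force: 62.1
```

```bash
python3 - <<'E'
from h import *
o,R=st([.526,.1205,.136]); print(o['joint_efforts'].round(3))
E
```

```text
t 15.2 q [5.000e-03 2.190e-01 1.780e+00 1.000e-03 1.139e+00 5.410e-01] pos [0.528  0.1208 0.1305] yaw 59.3 z [ 0.003  0.001 -1.   ] F [-2.1  3.  17.1] T [ 0.56  0.33 -0.34] open 42.2 gf 62.1
tool mm [-1.3 -1.6 -5.5]
[ -1.312 -34.064 -24.994  -1.03   -0.495  -0.273]
```

Torque is now 0.34 N m, which looks like the end stop. I'll ease back and release the pressure gently to test whether the cap is free.

Emit:
jog_arm(series=[[[0,0,0,0,0,0.02,35],[0,0,0,0,0,0.02,35],[0,0,0,0,0,0.02,35],[0,0,0,0,0,0,35],[0,0,-1,0,0,0,35],[0,0,-1,0,0,0,35],[0,0,-1,0,0,0,35],[0,0,-1,0,0,0,35],[0,0,-1,0,0,0,35],[0,0,0,0,0,0,35]]])

```text
time_s: 16.2
eef_pos: [0.5276, 0.1208, 0.1342]
eef_rot: [-0.0, 0.884, 0.468, 0.001]
wrist_force: [1.7, 3.8, 12.0]
opening: 0.497
grasp_force: 61.3
```

```bash
python3 - <<'E'
from h import *
o,R=st([.526,.1205,.136]); print(o['joint_efforts'].round(3))
E
```

```text
t 16.2 q [5.000e-03 2.140e-01 1.778e+00 1.000e-03 1.148e+00 6.010e-01] pos [0.5276 0.1208 0.1342] yaw 55.8 z [ 0.002  0.001 -1.   ] F [ 1.7  3.8 12. ] T [ 0.65 -0.1  -0.19] open 42.5 gf 61.3
tool mm [-1.2 -1.1 -1.8]
[ -1.643 -36.259 -25.99   -1.129   0.184  -0.185]
```

Emit:
jog_arm(series=[[[0,0,-1,0,0,0,35],[0,0,-1,0,0,0,35],[0,0,0,0,0,0,35],[0,0,-1,0,0,0,35],[0,0,-0.5,0,0,0,35],[0,0,0,0,0,0,35],[0,0,0,0,0,0,35],[0,0,0,0,0,0,35],[0,0,0,0,0,0,35],[0,0,0,0,0,0,35]]])

```text
time_s: 17.2
eef_pos: [0.5271, 0.1206, 0.1369]
eef_rot: [-0.0, 0.884, 0.468, 0.0]
wrist_force: [2.7, 2.9, 6.2]
opening: 0.497
grasp_force: 61.1
```

```bash
python3 - <<'E'
from h import *
o,R=st([.526,.1205,.136]); print(o['joint_efforts'].round(3))
E
```

```text
t 17.2 q [5.000e-03 2.100e-01 1.777e+00 1.000e-03 1.154e+00 6.010e-01] pos [0.5271 0.1206 0.1369] yaw 55.9 z [ 0.001  0.001 -1.   ] F [2.7 2.9 6.2] T [ 0.53 -0.41 -0.02] open 42.4 gf 61.1
tool mm [-0.7 -0.9  0.9]
[-1.4750e+00 -3.8954e+01 -2.7601e+01 -9.6000e-01  7.8200e-01 -7.0000e-03]
```

Emit:
jog_arm(series=[[[0,0,-1,0,0,0,35],[0,0,0,0,0,0,35],[0,0,-1,0,0,0,35],[0,0,0,0,0,0,35],[0,0,-0.5,0,0,0,35],[0,0,0,0,0,0,35],[0,0,0,0,0,0,35],[0,0,0,0,0,0,35],[0,0,0,0,0,0,35],[0,0,0,0,0,0,35]]])

```text
time_s: 18.2
eef_pos: [0.5265, 0.1203, 0.1385]
eef_rot: [-0.0, 0.884, 0.468, -0.0]
wrist_force: [4.6, 3.4, -3.1]
opening: 0.496
grasp_force: 61.1
```

```bash
python3 - <<'E'
from h import *
o,R=st([.526,.1205,.136]); print(o['joint_efforts'].round(3))
E
```

```text
t 18.2 q [0.005 0.208 1.776 0.    1.159 0.601] pos [0.5265 0.1203 0.1385] yaw 55.9 z [-0.001  0.    -1.   ] F [ 4.6  3.4 -3.1] T [ 0.59 -0.63  0.01] open 42.4 gf 61.1
tool mm [-0.1 -0.5  2.5]
[-1.3610e+00 -4.3411e+01 -3.0871e+01 -9.8900e-01  1.1690e+00 -4.0000e-03]
```

Emit:
jog_arm(series=[[[0.3,0.2,0,0,0,0,35],[0.4,0,0,0,0,0,35],[0,0,0,0,0,0,35],[0,0,-0.5,0,0,0,35],[0,0,0,0,0,0,35],[0,0,0,0,0,0,35],[0,0,-0.5,0,0,0,35],[0,0,0,0,0,0,35],[0,0,0,0,0,0,35],[0,0,0,0,0,0,35]]])

```text
time_s: 19.2
eef_pos: [0.5274, 0.1207, 0.1401]
eef_rot: [0.0, 0.884, 0.468, -0.0]
wrist_force: [-1.1, -0.5, -0.9]
opening: 0.498
grasp_force: 61.2
```

```bash
python3 - <<'E'
from h import *
o,R=st([.526,.1205,.136]); c=cam('scene','scene2.png'); cv2.imwrite('pics/s2c.png',cv2.resize(c['frame'][170:270,240:360],None,fx=5,fy=5,interpolation=cv2.INTER_CUBIC))
E
```

```text
t 19.2 q [ 0.006  0.207  1.773 -0.     1.161  0.602] pos [0.5274 0.1207 0.1401] yaw 55.9 z [-0. -0. -1.] F [-1.1 -0.5 -0.9] T [ 0.02  0.01 -0.  ] open 42.5 gf 61.2
tool mm [-1.  -1.1  4.1]
```

View pics/s2c.png

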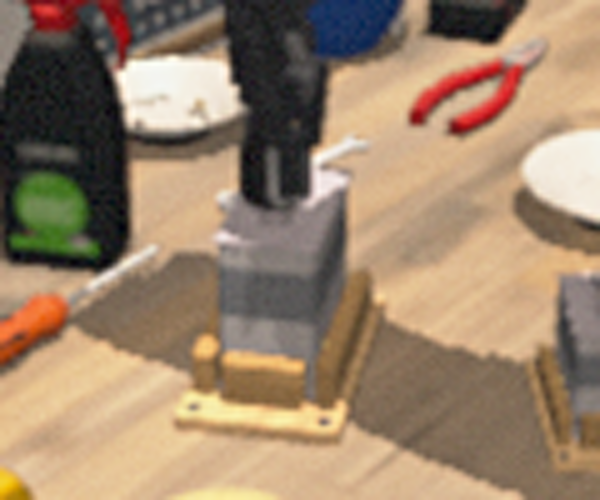

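The force is now only the cap's weight and the lateral load is gone, with the TCP 4 mm above its grasp height. The crop shows the gripper on the cap at about (275,180), with the tin undisturbed. The cap is free, so I'll lift it.

Emit:
jog_arm(series=[[[0,0,-1,0,0,0,35],[0,0,-2,0,0,0,35],[0,0,-4,0,0,0,35],[0,0,-5,0,0,0,35],[0,0,-8,0,0,0,35],[0,0,-10,0,0,0,35],[0,0,-15,0,0,0,35],[0,0,-20,0,0,0,35],[0,0,-10,0,0,0,35],[0,0,0,0,0,0,35]]])

```text
time_s: 20.25
eef_pos: [0.5287, 0.1208, 0.2174]
eef_rot: [0.001, 0.884, 0.468, 0.002]
wrist_force: [1.1, 0.8, -0.9]
opening: 0.503
grasp_force: 61.2
```

```bash
python3 - <<'E'
from h import *
st([.4696,-.2141,.215]); c=cam('wrist','wrist2.png')
E
```

```text
t 20.25 q [0.006 0.118 1.707 0.    1.312 0.602] pos [0.5287 0.1208 0.2174] yaw 55.9 z [ 0.004  0.    -1.   ] F [ 1.1  0.8 -0.9] T [-0.01  0.03 -0.03] open 43.0 gf 61.2
tool mm [-310.3  139.     2.2]
```

View pics/wrist2.png

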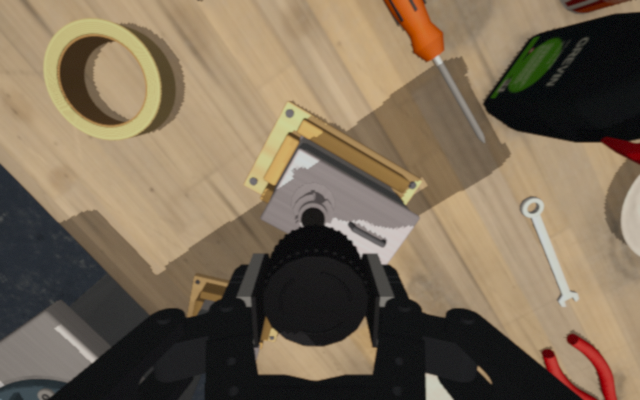

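The picture shows the cap held in the fingers at (315,290) and the bare neck at (313,212). Next I'll carry the cap to the dish.

Emit:
jog_arm(series=[[[-15,7,0,0,0,0,35],[-30,13,0,0,0,0,35],[-37,17,0,0,0,0,35],[-40,18,0,0,0,0,35],[-40,18,0,0,0,0,35],[-40,18,0,0,0,0,35],[-40,18,0,0,0,0,35],[-35,15,0,0,0,0,35],[-23,10,0,0,0,0,35],[-10,5,0,0,0,0,35]]])

```text
time_s: 21.3
eef_pos: [0.4674, -0.2157, 0.214]
eef_rot: [-0.001, 0.884, 0.467, -0.0]
wrist_force: [1.3, -0.1, -1.4]
opening: 0.497
grasp_force: 61.2
```

```bash
python3 - <<'E'
from h import *
st([.4696,-.2141,.040]); c=cam('wrist','wrist3.png'); W=pts(c)
q=W[(W[...,2]>.030)&(W[...,2]<.038)]; q=q[abs(np.hypot(q[:,0]-.4696,q[:,1]+.2141)-.074)<.012]
A=np.c_[2*q[:,:2],np.ones(len(q))]; s=np.linalg.lstsq(A,(q[:,:2]**2).sum(1),rcond=None)[0]; print(len(q),'rim fit',s[:2],np.sqrt(s[2]+s[0]**2+s[1]**2))
E
```

```text
t 21.3 q [-0.663  0.063  1.774 -0.     1.306 -0.064] pos [ 0.4674 -0.2157  0.214 ] yaw 55.7 z [-0.002  0.001 -1.   ] F [ 1.3 -0.1 -1.4] T [-0.02 -0.02  0.01] open 42.4 gf 61.2
tool mm [  2.6   1.2 174. ]
3961 rim fit [ 0.46978346 -0.21411848] 0.07111046218648906
```

View pics/wrist3.png

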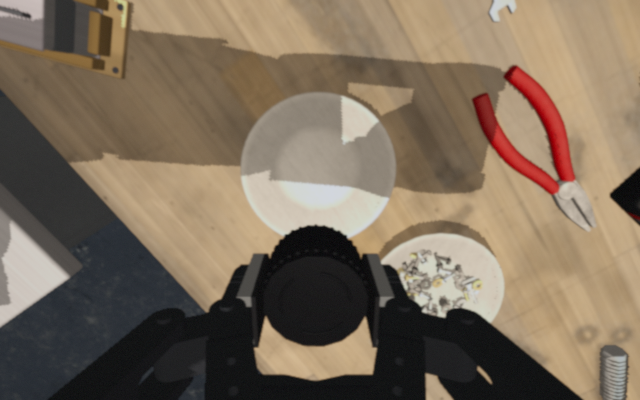

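The wrist view shows the empty dish at (318,167), and its fitted centre matches the earlier one. Now I'll lower the cap.

Emit:
jog_arm(series=[[[3,1,15,0,0,0,35],[0,0,30,0,0,0,35],[0,0,35,0,0,0,35],[0,0,35,0,0,0,35],[0,0,30,0,0,0,35],[0,0,18,0,0,0,35],[0,0,8,0,0,0,35],[0,0,4,0,0,0,35],[0,0,0,0,0,0,35],[0,0,0,0,0,0,35]]])

```text
time_s: 22.35
eef_pos: [0.4718, -0.2122, 0.0412]
eef_rot: [0.001, 0.883, 0.468, 0.0]
wrist_force: [0.1, 0.0, -0.3]
opening: 0.497
grasp_force: 61.2
```

```bash
python3 - <<'E'
from h import *
st([.4696,-.2141,.0185])
E
```

```text
t 22.35 q [-0.652  0.315  1.88   0.     0.945 -0.057] pos [ 0.4718 -0.2122  0.0412] yaw 55.9 z [ 0.002 -0.001 -1.   ] F [ 0.1  0.  -0.3] T [-0.05  0.01 -0.01] open 42.4 gf 61.2
tool mm [-2.8 -0.8 22.6]
```

Emit:
jog_arm(series=[[[-3,-1,8,0,0,0,35],[0,0,6,0,0,0,35],[0,0,3,0,0,0,35],[0,0,2,0,0,0,35],[0,0,1,0,0,0,35],[0,0,1,0,0,0,35],[0,0,0.5,0,0,0,35],[0,0,0,0,0,0,35],[0,0,0,0,0,0,35],[0,0,0,0,0,0,35]]])

```text
time_s: 23.35
eef_pos: [0.4686, -0.2139, 0.0187]
eef_rot: [0.0, 0.884, 0.468, 0.0]
wrist_force: [0.1, 1.0, -0.4]
opening: 0.495
grasp_force: 61.2
```

```bash
python3 - <<'E'
from h import *
st([.4696,-.2141,.0185])
E
```

```text
t 23.35 q [-0.659  0.353  1.889  0.     0.899 -0.063] pos [ 0.4686 -0.2139  0.0187] yaw 55.9 z [ 0. -0. -1.] F [ 0.1  1.  -0.4] T [-0.04  0.   -0.04] open 42.2 gf 61.2
tool mm [0.4 0.9 0.2]
```

Emit:
jog_arm(series=[[[0,0,0.5,0,0,0,35],[0,0,0,0,0,0,35],[0,0,0.5,0,0,0,35],[0,0,0,0,0,0,35],[0,0,0.5,0,0,0,35],[0,0,0,0,0,0,35],[0,0,0,0,0,0,35],[0,0,0,0,0,0,35],[0,0,0,0,0,0,35],[0,0,0,0,0,0,35]]])

```text
time_s: 24.35
eef_pos: [0.4685, -0.2138, 0.0171]
eef_rot: [-0.0, 0.884, 0.468, -0.0]
wrist_force: [-0.1, 0.1, -0.8]
opening: 0.499
grasp_force: 61.2
```

```bash
python3 - <<'E'
from h import *
st([.4696,-.2141,.0185])
E
```

```text
t 24.35 q [-0.659  0.356  1.889  0.     0.896 -0.063] pos [ 0.4685 -0.2138  0.0171] yaw 55.9 z [-0.  0. -1.] F [-0.1  0.1 -0.8] T [-0.07  0.06  0.02] open 42.6 gf 61.2
tool mm [ 0.4  1.1 -1.4]
```

Emit:
jog_arm(series=[[[0,0,0.5,0,0,0,35],[0,0,0,0,0,0,35],[0,0,0.5,0,0,0,35],[0,0,0,0,0,0,35],[0,0,0.5,0,0,0,35],[0,0,0,0,0,0,35],[0,0,0,0,0,0,35],[0,0,0,0,0,0,35],[0,0,0,0,0,0,35],[0,0,0,0,0,0,35]]])

```text
time_s: 25.35
eef_pos: [0.4686, -0.2139, 0.0168]
eef_rot: [0.0, 0.884, 0.468, -0.0]
wrist_force: [-5.8, 2.5, 14.5]
opening: 0.497
grasp_force: 62.7
```

```bash
python3 - <<'E'
from h import *
st([.4696,-.2141,.0185])
E
```

```text
t 25.35 q [-0.659  0.357  1.889 -0.     0.896 -0.063] pos [ 0.4686 -0.2139  0.0168] yaw 55.9 z [-0. -0. -1.] F [-5.8  2.5 14.5] T [ 0.5   0.8  -0.05] open 42.4 gf 62.7
tool mm [ 0.4  0.9 -1.7]
```

The cap is on the dish floor. I'll relieve the force, open a little and withdraw.

Emit:
jog_arm(series=[[[0,0,-1,0,0,0,35],[0,0,0,0,0,0,35],[0,0,0,0,0,0,44],[0,0,0,0,0,0,46],[0,0,0,0,0,0,48],[0,0,0,0,0,0,51],[0,0,0,0,0,0,53],[0,0,0,0,0,0,53],[0,0,0,0,0,0,53],[0,0,0,0,0,0,53]]])

```text
time_s: 26.35
eef_pos: [0.4685, -0.2138, 0.0166]
eef_rot: [-0.0, 0.884, 0.468, -0.0]
wrist_force: [0.6, 0.1, 0.4]
opening: 0.621
grasp_force: 0.0
```

```bash
python3 - <<'E'
from h import *
st([.4696,-.2141,.0185])
E
```

```text
t 26.35 q [-0.659  0.357  1.889  0.     0.895 -0.063] pos [ 0.4685 -0.2138  0.0166] yaw 55.9 z [-0.  0. -1.] F [0.6 0.1 0.4] T [-0.03  0.08 -0.  ] open 53.1 gf 0.0
tool mm [ 0.4  1.1 -1.9]
```

Emit:
jog_arm(series=[[[0,0,-3,0,0,0,53],[0,0,-8,0,0,0,53],[0,0,-12,0,0,0,53],[0,0,-18,0,0,0,53],[0,0,-25,0,0,0,53],[0,0,-30,0,0,0,53],[0,0,-30,0,0,0,53],[0,0,-30,0,0,0,53],[0,0,-20,0,0,0,53],[0,0,0,0,0,0,53]]])

```text
time_s: 27.35
eef_pos: [0.4704, -0.2152, 0.1973]
eef_rot: [0.004, 0.884, 0.468, 0.002]
wrist_force: [-0.1, -0.2, -0.4]
opening: 0.627
grasp_force: 0.0
```

```bash
python3 - <<'E'
from h import *
st(); c=cam('wrist','wrist4.png'); W=pts(c)
q=W[(W[...,2]>.035)&(W[...,2]<.07)]; q=q[np.hypot(q[:,0]-.4696,q[:,1]+.2141)<.06]; t=q[q[:,2]>.04]
print(len(t),np.median(t,0),cv2.minEnclosingCircle(t[:,:2].astype(np.float32)))
E
```

```text
t 27.35 q [-0.659  0.08   1.791  0.     1.262 -0.063] pos [ 0.4704 -0.2152  0.1973] yaw 55.9 z [ 0.006 -0.005 -1.   ] F [-0.1 -0.2 -0.4] T [ 0.02  0.03 -0.04] open 53.5 gf 0.0
1723 [ 0.46770692 -0.21342037  0.04441026] ((0.4671637713909149, -0.2143256962299347), 0.02218356356024742)
```

View pics/wrist4.png

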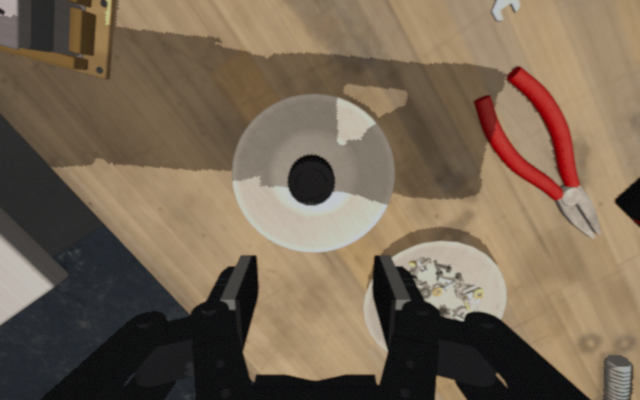

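The cap stands upright at (311,180) in the middle of the dish, with its top at z 0.044 (floor 12 mm + 32 mm), and the gripper is clear. I'll hand it in.

```bash
python3 -c "
from bench import ctrl
print(ctrl.hand_in())"
```

```text
the job is handed in; nothing more can be done
None
```

The cap is off the tin and stands upright within a few millimetres of the centre of the empty dish. I saw nothing else on the bench move, and the job is handed in at about 27 s; hand-in returned no verdict.

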